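Seat a porcelain plaque in the lining board

ROBOT

A 7-joint arm with a two-finger parallel gripper is mounted at the origin on the work surface. World frame = base frame: x ahead of the robot, y to its left, z up, the work surface at z = 0. Lengths are in m, angles in rad, forces in N, time in s.
With the tool pointing down it reaches from about 0.425 to 1.025 m from the base axis. Payload 9.4 kg.
Tool frame: the origin (TCP) lies between the finger pads; the fingertips stand 17 mm ahead of it and the grasp point (between the pads) lies 2 mm behind it (robot.tips_ahead is the distance from the TCP to the fingertips, in m); z points along the fingers, y is the line along which they close (so a half turn about z gives the same grasp; the last joint's range is limited). The gripper opens to 93 mm and grips with 3 to 60 N. Pads are 15 mm wide; open, the fingers measure 128 mm over their backs; the gripper's body (75 mm by 188 mm) begins 65 mm behind the grasp point.
Start: joints at [-1.229, 0.599, -0.003, 1.599, 0.002, 0.943, -0.08], TCP at [0.295, 0.662, 0.236] pointing down, gripper open.
Joint ranges: [-2.57, 2.57], [-0.35, 1.97], [-1.29, 1.29], [0.11, 2.56], [-1.05, 4.19], [0.11, 1.86], [-2.63, 2.63]. Speed limits (rad/s): [2.22, 2.22, 3.01, 3.01, 3.14, 3.14, 3.14].

INTERFACE

Orientations are given as a rotation vector (axis times angle).
In Python, from bench import robot, eyes gives the robot as it stands.
- The arm moves only by the tool drive_tool, never from a script. Its argument "plan" is a list of rows, each a list of 7 numbers: the shift along the tool's x, y, z scaled (see below), then the turn, a rotation vector about the tool's x, y, z scaled (see below), then the opening, from 0 (shut) to 1 (fully open). In form: [[tx, ty, tz, wx, wy, wz, jaw], ...]. A call has 1 to 20 rows; each row shifts and turns the commanded pose from where the row before left it, along the tool's axes as they then stand; what a row does not reach is not made up. The controller multiplies each number of a shift by 0.15 m and each number of a turn by pi/2 rad. A row lasts 1/10 s, in which the tool goes at most 50 mm and 8.59 degrees, less where a joint would pass 70% of its speed; a pose out of reach is approached as far as the arm can. A call with a number of a shift or a turn outside -1 to 1 is refused whole. A call with a gripper value outside its range is refused whole. The fingers move at their own pace and stop on an object; the grip force is fixed at half the most. Time passes only in rows, so rows that do not move let the fingers close. It gives the time, the measured TCP pose, the force, the opening and the grip force at its end, in the units of the state.
- robot.observe(): the state, without advancing time (a new reading comes with each control period).
- eyes.grab_frame(name): name is "scene" or "top"; returns a dict with "image" (480x640x3 uint8, blue, green, red), "z_map" (480x640 float32, m along the optical axis (not along the pixel's ray), 0 where there is no reading), "fx", "fy", "cx", "cy" (pixels), "k1" (the pictures are not rectified: a ray, as slopes to the right and down, at radius r is drawn at 1 + k1 r^2 times it, then the intrinsics apply), "R" (3x3) and "t" (3): a world point X has camera coordinates R X + t. Camera axes: x right, y down, z forward; pixel columns grow to the right and rows downward; lengths in m; the calibration is good to about 2 mm. A picture is of the moment at which its call begins.
- robot.close_job(): hands the job in; it is judged then, once.
The state is a dict: "time_s": time; "q": joint angles; "dq": joint speeds; "joint_efforts": joint torques, N m; "ee_pos": TCP position; "ee_rot": TCP orientation; "contact_force": force on the tool from outside, world axes, zero at the start; "ft_torque": the same for the moment, N m; "finger_gap": finger opening in m; "grip_force": force on a finger pad.
Only numpy, scipy, OpenCV 4.12 (cv2) and the standard library are available. Lean on these libraries where they do the work, as an engineer would, in place of code of your own. Each camera call takes 0.05 s, during which the arm holds its last target. There are 200 camera calls.

TASK

Using only the fingertips, push the pink porcelain plaque along the board into the far left corner until it sits square there, its far long edge flat against the brass fence and its left edge against the steel end stop, while the blue clamp block still stands well clear of it. Then push the clamp block along its slot until it touches the plaque, and take the hand away. Do not lift or tip the plaque, and leave the pot, jars, dish and brush where they are.

Things in the scene. Friction and masses are not known exactly. Their poses are not given: they have to be found in the camera images.
- board: Lining board, fixed: wooden base plate 210 mm (x) by 380 mm (y), 12 mm thick, lying on the bench. Origin: centre of its underside; x points away from the robot (turned up to 0.2 rad), y to the left. Brass fence along the far edge, dark steel end stop at the left end. With the plaque home in the corner, the plaque's origin is at x = 40, y = 110, z = 12 mm in this frame.
- fence (a point): Middle of the foot of the brass fence's inner (near) face, at x = 85, y = 0, z = 12 mm in the board's frame. The fence runs the board's whole length, 22 mm high above the base plate. Axes as the board's.
- end_stop (a point): Foot of the steel end stop's inner (right) face, at x = 30, y = 170, z = 12 mm in the board's frame. The stop is 22 mm high above the base plate and reaches from x = -30 mm to the fence. Axes as the board's.
- plaque: Loose white porcelain plaque with a gold-edged pink face, 90 mm (x) by 120 mm (y) by 14 mm thick, about 0.3 kg (0.2 to 0.45), lying flat on the board and turned up to 0.35 rad from it. Origin: centre of its underside. Its 120 mm side goes along the fence; it slides on the board with ordinary friction.
- clamp (a joint): Travel of the blue clamp block along the board's +y (to the left), m: 0 = fully open at the right, 0.19 = touching the plaque when that is home; it can travel to 0.23. No spring; it slides against about 2 N of friction and stays where it is left.
- clamp_face (a point): Middle of the clamp block's left face, the one that meets the plaque, 13 mm above the board's top, at x = +35 mm in the board's frame. The block is 60 mm (board x) by 30 mm (board y), reaching 30 mm to the right of this point, and 25 mm high above the board's top; push it on its right face.
- gold_pot: Bystander, not to be disturbed: small gold-coloured pot with a white cap, 36 mm diameter, 42 mm tall, standing on the near right part of the board. Origin: centre of its underside.
- amber_jar: Bystander, not to be disturbed: red-amber jar with black cap, 72 mm diameter, 70 mm tall, on the bench to the right. Origin: centre of its underside.
- green_jar: Bystander, not to be disturbed: grey-green jar with black cap, 60 mm diameter, 62 mm tall, on the bench. Origin: centre of its underside.
- violet_jar: Bystander, not to be disturbed: violet jar with black cap, 54 mm diameter, 58 mm tall, on the bench. Origin: centre of its underside.
- dish: Bystander, not to be disturbed: white porcelain dish, 110 mm diameter, 16 mm tall, on the bench to the left. Origin: centre of its underside.
- brush: Bystander, not to be disturbed: paint brush lying on the bench left of the board, 183 mm long, 10 mm thick; origin on its underside, its x along the handle towards the bristles
Not all that is in view belongs to the job. What is shaped like the plaque but purple or turquoise is not meant.

How it is judged:
By the outcome, as a careful person would: the job done as asked, in the order asked, and still so for the second after the job is handed in, with the robot touching nothing.
It also fails if it takes over 64 s, if anything falls off the work surface, if the arm or the gripper's body presses on something with over 40 N, if the wrist force passes 120 N, or if a joint passes its speed limit or range.

## Working session

There is one attempt and no reset: what is moved stays moved. The work goes in short steps, Python scripts to look and compute and a tool call to move; the robot and the scene stay as the last step left them, time stands still between calls to the robot, and variables do not carry over. Pictures are saved under pics/ and viewed, at most 10 in all, crops included, and the job is handed in when it is done.

Besides the shell and the picture viewer there is one more tool, called after ">>>" as a command line: name --pt "numbers of a row" for each row, then --argument value for the rest. drive_tool: Moves the arm, as the interface text tells. Shifts and turns lie within -1 to 1; 1 stands for 0.15 m of shift or pi/2 rad of turn. Its arguments: {"type":"object","properties":{"plan":{"type":"array","items":{"type":"array","items":{"type":"number","minimum":-1,"maximum":1}}}},"required":["plan"]}

```bash
mkdir -p pics; ls
cat > h.py <<'E'
import numpy as np, cv2
from bench import robot, eyes
def ray(f,uv):
    uv=np.atleast_2d(np.array(uv,float)); d=np.c_[(uv[:,0]-f["cx"])/f["fx"],(uv[:,1]-f["cy"])/f["fy"]]
    s=d.copy()
    for _ in range(20): s=d/(1+f["k1"]*(s**2).sum(1,keepdims=True))
    R=np.array(f["R"]);t=np.array(f["t"])
    return -R.T@t, np.c_[s,np.ones(len(s))]@R, s
def onplane(f,uv,z):
    c,d,_=ray(f,uv); return c+d*((z-c[2])/d[:,2])[:,None]
def depthpts(f,uv):
    uv=np.atleast_2d(np.array(uv,int)); c,d,_=ray(f,uv)
    return c+d*f["z_map"][uv[:,1],uv[:,0]][:,None]
def proj(f,X):
    X=np.atleast_2d(X); p=X@np.array(f["R"]).T+np.array(f["t"]); s=p[:,:2]/p[:,2:]
    s=s*(1+f["k1"]*(s**2).sum(1,keepdims=True)); return s*[f["fx"],f["fy"]]+[f["cx"],f["cy"]]
E
python3 - <<'E'
from h import *
for n in("scene","top"):
    f=eyes.grab_frame(n); cv2.imwrite(f"pics/{n}0.png",f["image"]); np.save(f"{n}0.npy",f,allow_pickle=True)
    print(n,f["fx"],f["k1"],-np.array(f["R"]).T@f["t"],np.array(f["R"])[2])
print(robot.observe())
E
```

```text
pics
scene 535.8117003475063 -0.02455953622762046 [ 1.45450468 -0.01522927  0.66760421] [-0.82339318  0.01898771 -0.56715354]
top 509.71501524078434 -0.11370135375473159 [ 0.34443039 -0.0029862   1.26143749] [ 0.16651466  0.00326218 -0.98603358]
{'time_s': 0.1, 'q': array([-1.22868941,  0.6000604 , -0.00252586,  1.60005872,  0.00180992,
        0.94287959, -0.079833  ]), 'dq': array([ 5.90808247e-04, -1.38351935e-03,  3.12461441e-05,  2.56970843e-04,
       -1.69573652e-03, -3.14747488e-04, -4.55029030e-05]), 'joint_efforts': array([ 4.09291606e-03, -7.66560745e+01,  1.50148183e+00, -2.52935332e+01,
       -5.23803255e-02,  1.37747978e-02,  1.12127682e-04]), 'ee_pos': array([0.2946914 , 0.66195344, 0.23483236]), 'ee_rot': array([-6.53006856e-01, -3.07282796e+00,  2.19402978e-03]), 'contact_force': array([-0.46622626,  0.38117434,  0.11344409]), 'ft_torque': array([-0.03718791, -0.05019201,  0.01752472]), 'grip_force': 0.0, 'finger_gap': 0.09286168785757982}
```

View pics/scene0.png

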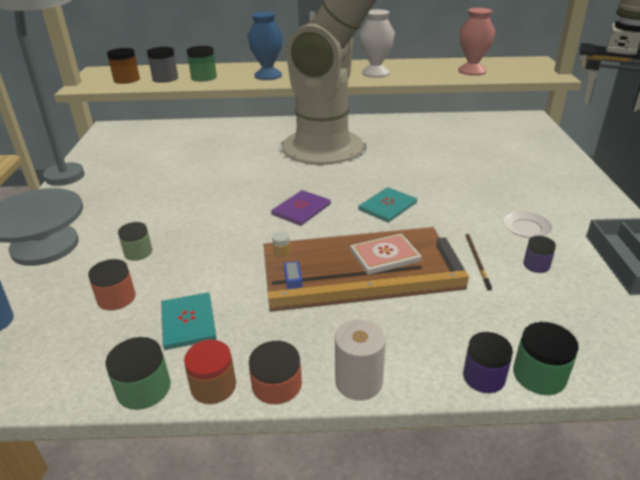

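View pics/top0.png

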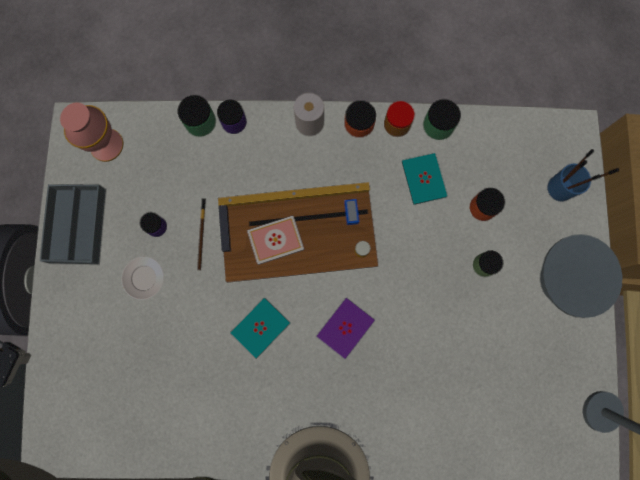

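The only pink plaque is at top (275,240) / scene (386,253), lying on the board. The purple one (346,328) and the turquoise ones (260,328) and (425,178) lie off the board and are not meant. I'll confirm in an enlarged crop.

Run:
```python
from h import *
f=np.load("top0.npy",allow_pickle=True).item(); g=np.load("scene0.npy",allow_pickle=True).item()
a=cv2.resize(f["image"][175:290,205:395],None,fx=4,fy=4,interpolation=cv2.INTER_CUBIC)
cv2.imwrite("pics/crop_top.png",a)
b=cv2.resize(g["image"][220:315,255:475],None,fx=3.6,fy=3.6,interpolation=cv2.INTER_CUBIC)
cv2.imwrite("pics/crop_scene.png",b)
for p in [(275,240),(300,265),(300,189),(224,230),(352,205),(362,246),(243,202)]:
    print(p,f["image"][p[1],p[0]],depthpts(f,p).round(4))
```

```text
(275, 240) [ 25  92 125] [[0.5647 0.117  0.0268]]
(300, 265) [29 57 89] [[0.5058 0.0547 0.0103]]
(300, 189) [ 65 100 121] [[0.6926 0.058  0.0374]]
(224, 230) [50 43 42] [[0.5853 0.2421 0.04  ]]
(352, 205) [95 92 87] [[ 0.6538 -0.0715  0.0373]]
(362, 246) [119 128 127] [[ 0.5485 -0.0951  0.0545]]
(243, 202) [ 38  92 117] [[0.6571 0.1986 0.0381]]
```

View pics/crop_top.png

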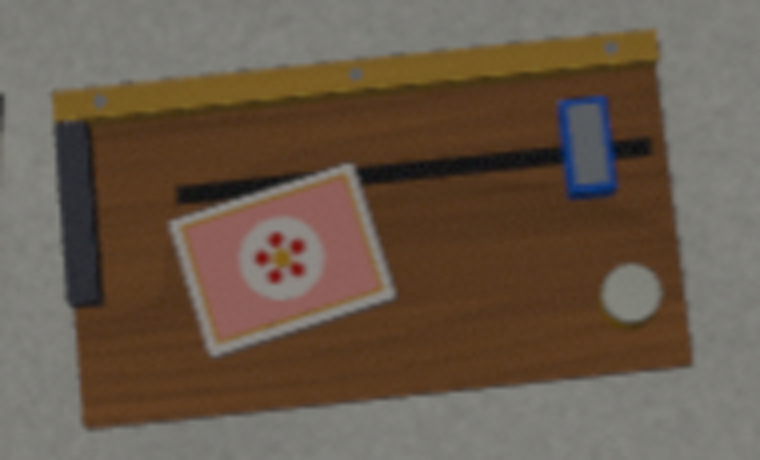

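View pics/crop_scene.png

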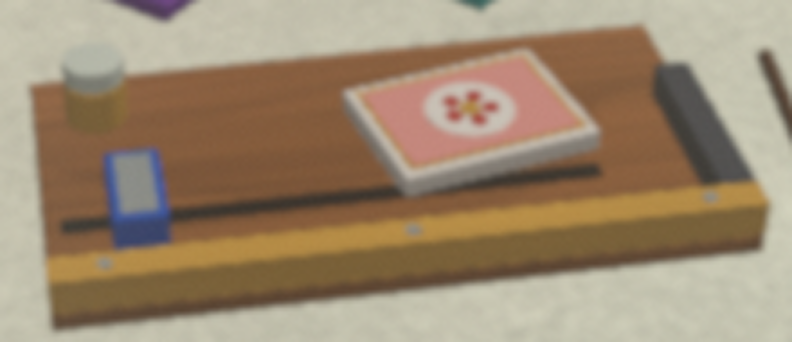

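Confirmed: the pink plaque with its flower has crop corners (352,165), (393,296), (212,355) and (170,222). The clamp is at (587,148), the pot at (631,293), the fence along the top and the stop at left. Next I fit these metrically.

```bash
cat > m.py <<'E'
from h import *
def tri(f,a,g,b):
    c1,d1,_=ray(f,a);c2,d2,_=ray(g,b);out=[]
    for u,v in zip(d1,d2):
        s=np.linalg.lstsq(np.c_[u,-v],c2-c1,rcond=None)[0];p,q=c1+u*s[0],c2+v*s[1];out.append(np.r_[(p+q)/2,np.linalg.norm(p-q)])
    return np.array(out)
def plaque(f,poly,z=0.026):
    im=cv2.GaussianBlur(f["image"],(3,3),0).astype(int); m=((im[...,0]>0.62*im[...,2])|((im[...,1]<0.62*im[...,2]+12)&(im[...,2]>115)&(im[...,0]>0.5*im[...,2]))).astype(np.uint8)*255
    roi=np.zeros_like(m);cv2.fillPoly(roi,[np.array(poly,np.int32)],255);m&=roi
    m=cv2.morphologyEx(m,cv2.MORPH_OPEN,np.ones((3,3),np.uint8))
    cs,_=cv2.findContours(m,cv2.RETR_EXTERNAL,cv2.CHAIN_APPROX_NONE);c=max(cs,key=cv2.contourArea)[:,0]
    P=onplane(f,c,z)[:,:2]; r=cv2.minAreaRect((P*1000).astype(np.float32)); return r,m,c
E
python3 - <<'E'
from m import *
f=np.load("top0.npy",allow_pickle=True).item(); g=np.load("scene0.npy",allow_pickle=True).item()
T=lambda L:(np.array(L)+.5)/4-.5+[205,175]
S=lambda L:(np.array(L)+.5)/3.6-.5+[255,220]
# FR, NR, NL, FL plaque
print("plaque tri",tri(f,T([(352,165),(393,296),(212,355),(170,222)]),g,S([(408,181),(345,95),(527,50),(599,129)])).round(4))
print("board NL NR",tri(f,T([(85,428),(691,366)]),g,S([(643,27),(31,87)])).round(4))
print("fence far top L,R ; inner top R",tri(f,T([(52,92),(655,30)]),g,S([(768,205),(50,284)])).round(4))
print("stop inner top far,near",tri(f,T([(88,122),(101,303)]),g,S([(712,183),(657,70)])).round(4))
print("clamp top: FR FL NL NR",tri(f,T([(606,99),(560,101),(569,197),(614,193)]),g,S([(114,220),(166,215),(157,152),(106,155)])).round(4))
r,m,c=plaque(f,T([(110,130),(540,95),(550,370),(110,390)])) ; print(r,cv2.contourArea(c))
def fit(P): 
    q=cv2.fitLine((P*1000).astype(np.float32),cv2.DIST_HUBER,0,.01,.01).ravel(); return q
# fence inner top edge by brass mask
hsv=cv2.cvtColor(f["image"],cv2.COLOR_BGR2HSV)
im=f["image"].astype(int)
br=(hsv[...,0]>17)&(hsv[...,0]<32)&(hsv[...,1]>120)
lo=[];hi=[]
for u in range(225,366):
    v=np.where(br[180:210,u])[0]
    if len(v)>3: lo.append((u,180+v.max()+.5));hi.append((u,180+v.min()-.5))
for n,L in(("inner",lo),("outer",hi)):
    q=fit(onplane(f,L,.034)[:,:2]);print(n,q,np.arctan2(q[1],q[0])-np.pi/2)
E
```

```text
plaque tri [[6.276e-01 7.620e-02 2.110e-02 1.300e-03]
 [5.452e-01 4.790e-02 2.130e-02 3.000e-04]
 [5.065e-01 1.587e-01 2.260e-02 5.000e-04]
 [5.891e-01 1.876e-01 2.370e-02 2.000e-04]]
board NL NR [[ 4.616e-01  2.383e-01  6.700e-03  8.000e-04]
 [ 5.065e-01 -1.374e-01  6.600e-03  4.000e-04]]
fence far top L,R ; inner top R [[ 0.6694  0.2635  0.0304  0.0016]
 [ 0.7151 -0.112   0.0312  0.0011]]
stop inner top far,near [[0.6501 0.2388 0.0311 0.0032]
 [0.5373 0.2291 0.0265 0.0027]]
clamp top: FR FL NL NR [[ 6.691e-01 -8.130e-02  3.400e-02  1.100e-03]
 [ 6.672e-01 -5.350e-02  3.470e-02  4.000e-04]
 [ 6.073e-01 -5.950e-02  3.090e-02  1.000e-04]
 [ 6.100e-01 -8.720e-02  3.200e-02  2.000e-04]]
((574.6580810546875, 66.4019546508789), (108.08556365966797, 235.4645233154297), 10.039041519165039) 1954.5
inner [ 1.2165173e-01 -9.9257284e-01  6.6837622e+02  6.9087364e+01] -3.019639
outer [ 1.2240968e-01 -9.9247968e-01  6.9199207e+02  6.9500412e+01] -3.0188751
```

Run:
```python
from m import *
f=np.load("top0.npy",allow_pickle=True).item(); g=np.load("scene0.npy",allow_pickle=True).item()
T=lambda L:(np.array(L)+.5)/4-.5+[205,175]
S=lambda L:(np.array(L)+.5)/3.6-.5+[255,220]
psi=.122; R=np.array([[np.cos(psi),-np.sin(psi)],[np.sin(psi),np.cos(psi)]])
A={}
for n,fr,N,F,P,ST,C in(("top",f,T([(85,428),(691,366)]),T([(52,92),(655,30)]),T([(352,165),(393,296),(212,355),(170,222)]),T([(88,122),(101,303)]),T([(606,99),(560,101),(569,197),(614,193)])),
  ("scene",g,S([(643,27),(31,87)]),S([(768,205),(50,284)]),S([(408,181),(345,95),(527,50),(599,129)]),S([(712,183),(657,70)]),S([(114,220),(166,215),(157,152),(106,155)]))):
    n_=onplane(fr,N,.012)[:,:2];f_=onplane(fr,F,.034)[:,:2]
    O=(n_.sum(0)+f_.sum(0))/4
    b=lambda X:((X[:,:2]-O)@R*1000).round(1).tolist()
    print(n,"O",O,"\n near",b(n_),"far",b(f_),"\n plaque",b(onplane(fr,P,.026)),"\n stop",b(onplane(fr,ST,.034)),"\n clamp",b(onplane(fr,C,.037)))
    p=onplane(fr,P,.026)[:,:2];print("plaque c",((p.mean(0)-O)@R*1000).round(1), "yaw",np.arctan2(*(p[0]-p[1]+p[3]-p[2])[::-1])-psi)
    print(onplane(fr,T([(631,293)]),.054)[:,:2] if n=="top" else "", )
    if n=="top":print("pot",b(onplane(fr,T([(631,293)]),.054)),"world fence mid",O+R@[.085,0])
```

```text
top O [0.58745451 0.06285008] 
 near [[-104.2, 188.1], [-105.3, -188.1]] far [[105.0, 189.3], [104.5, -189.3]] 
 plaque [[40.2, 7.5], [-44.5, -9.6], [-69.2, 104.3], [16.3, 123.2]] 
 stop [[83.3, 168.2], [-31.3, 168.5]] 
 clamp [[62.7, -153.3], [64.4, -124.8], [3.5, -123.4], [3.1, -151.1]]
plaque c [-14.3  56.4] yaw 0.20901012436276706
[[ 0.54403547 -0.09610499]]
pot [[-62.4, -152.5]] world fence mid [0.67182273 0.07319438]
scene O [0.59404285 0.06249562] 
 near [[-102.4, 188.0], [-103.5, -188.0]] far [[103.6, 187.4], [102.3, -187.4]] 
 plaque [[41.1, 8.7], [-43.7, -9.9], [-70.3, 104.9], [13.3, 123.8]] 
 stop [[80.6, 164.9], [-25.9, 169.5]] 
 clamp [[60.9, -151.5], [61.4, -124.4], [6.4, -123.3], [4.3, -150.9]]
plaque c [-14.9  56.9] yaw 0.21969148269793687
```

>>> drive_tool --pt "0 0 0 0 0 -0.0863 0.65" --pt "0 0 0 0 0 -0.0863 0.65" --pt "0 0 0 0 0 -0.0863 0.65" --pt "0 0 0 0 0 -0.0863 0.65" --pt "-0.054 -0.257 0 0 0 0 0.65" --pt "-0.054 -0.257 0 0 0 0 0.65" --pt "-0.054 -0.257 0 0 0 0 0.65" --pt "-0.054 -0.257 0 0 0 0 0.65" --pt "-0.054 -0.257 0 0 0 0 0.65" --pt "-0.054 -0.257 0 0 0 0 0.65" --pt "-0.054 -0.257 0 0 0 0 0.65" --pt "-0.054 -0.257 0 0 0 0 0.65" --pt "-0.054 -0.257 0 0 0 0 0.65" --pt "-0.054 -0.257 0 0 0 0 0.65" --pt "-0.054 -0.257 0 0 0 0 0.65" --pt "-0.054 -0.257 0 0 0 0 0.65" --pt "-0.054 -0.257 0 0 0 0 0.65" --pt "-0.054 -0.257 0 0 0 0 0.65" --pt "-0.054 -0.257 0 0 0 0 0.65" --pt "0 0 0 0 0 0 0.65"

```text
time_s: 2.1
ee_pos: [0.4877, 0.0981, 0.2354]
ee_rot: [0.182, -3.136, 0.003]
contact_force: [0.1, 0.3, -0.1]
finger_gap: 0.0607
grip_force: 0.0
```

```bash
cat > s.py <<'E'
from m import *
from scipy.spatial.transform import Rotation as Ro
psi=.122;O=np.array([.591,.0627]);Rb=np.array([[np.cos(psi),-np.sin(psi)],[np.sin(psi),np.cos(psi)]])
def st():
    o=robot.observe();M=Ro.from_rotvec(o["ee_rot"]).as_matrix()
    print("t",round(o["time_s"],2),"board xy mm",((o["ee_pos"][:2]-O)@Rb*1000).round(1),"z",o["ee_pos"][2].round(4),"y_t yaw-board",(np.arctan2(M[1,1],M[0,1])-np.pi/2-psi).round(4),"tilt",M[2].round(4),"F board",(o["contact_force"][:2]@Rb).round(2),o["contact_force"][2].round(2),"q7",o["q"][6].round(2),"gap",o["finger_gap"].round(4))
if __name__=="__main__": st()
E
python3 s.py
```

```text
Traceback (most recent call last):
  File "s.py", line 7, in <module>
    if __name__=="__main__": st()
                             ~~^^
  File "s.py", line 6, in st
    print("t",round(o["time_s"],2),"board xy mm",((o["ee_pos"][:2]-O)@Rb*1000).round(1),"z",o["ee_pos"][2].round(4),"y_t yaw-board",(np.arctan2(M[1,1],M[0,1])-np.pi/2-psi).round(4),"tilt",M[2].round(4),"F board",(o["contact_force"][:2]@Rb).round(2),o["contact_force"][2].round(2),"q7",o["q"][6].round(2),"gap",o["finger_gap"].round(4))
                                                                                                                                                                                                                                                                                                                      ^^^^^^^^^^^^^^^^^^^^^
AttributeError: 'float' object has no attribute 'round'
```

>>> drive_tool --pt "0 0 0.25 0 0 -0.004 0.65" --pt "0 0 0.25 0 0 0 0.65" --pt "0 0 0.25 0 0 0 0.65" --pt "0 0 0.25 0 0 0 0.65" --pt "0 0 0.15 0 0 0 0.65" --pt "0 0 0.1 0 0 0 0.65" --pt "0 0 0.05 0 0 0 0.65" --pt "0 0 0.03 0 0 0 0.65" --pt "0 0 0 0 0 0 0.65" --pt "0 0 0 0 0 0 0.65"

```text
time_s: 3.1
ee_pos: [0.487, 0.1037, 0.0368]
ee_rot: [-0.204, 3.134, 0.0]
contact_force: [0.5, 0.2, -1.1]
finger_gap: 0.0605
grip_force: 0.0
```

```bash
sed -i 's/o\["finger_gap"\].round(4)/round(float(o["finger_gap"]),4)/' s.py; python3 s.py
python3 - <<'E'
from h import *
f=eyes.grab_frame("scene");cv2.imwrite("pics/s1.png",cv2.resize(f["image"][160:330,240:490],None,fx=3.2,fy=3.2,interpolation=cv2.INTER_CUBIC))
E
```

```text
t 3.1 board xy mm [-98.3  53.3] z 0.0368 y_t yaw-board 0.0078 tilt [-1.e-03  2.e-04 -1.e+00] F board [0.51 0.16] -1.06 q7 1.23 gap 0.0605
```

View pics/s1.png

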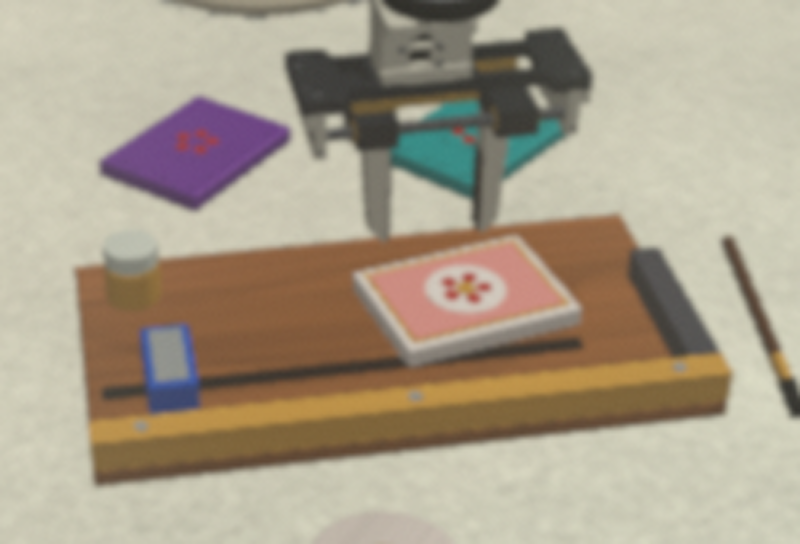

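The fingertips, at crop (378,235) and (485,228), stand just on the near side of the plaque with nothing touched. Now the forward push.

>>> drive_tool --pt "-0.04 0 0.01 0 0 0.005 0.65" --pt "-0.05 0 0 0 0 0 0.65" --pt "-0.05 0 0 0 0 0 0.65" --pt "-0.05 0 0 0 0 0 0.65" --pt "-0.05 0 0 0 0 0 0.65" --pt "-0.05 0 0 0 0 0 0.65" --pt "-0.05 0 0 0 0 0 0.65" --pt "-0.05 0 0 0 0 0 0.65" --pt "-0.04 0 0 0 0 0 0.65" --pt "0 0 0 0 0 0 0.65" --pt "0 0 0 0 0 0 0.65"

```text
time_s: 4.25
ee_pos: [0.5513, 0.1114, 0.0347]
ee_rot: [-0.191, 3.135, 0.0]
contact_force: [-0.6, 0.5, -0.2]
finger_gap: 0.0605
grip_force: 0.0
```

```bash
python3 s.py
python3 - <<'E'
from h import *
f=eyes.grab_frame("scene");cv2.imwrite("pics/s2.png",cv2.resize(f["image"][160:330,240:490],None,fx=3.2,fy=3.2,interpolation=cv2.INTER_CUBIC))
E
```

```text
t 4.25 board xy mm [-33.4  53.2] z 0.0347 y_t yaw-board -0.0004 tilt [-1.3e-03  2.0e-04 -1.0e+00] F board [-0.56  0.61] -0.23 q7 1.26 gap 0.0605
```

View pics/s2.png

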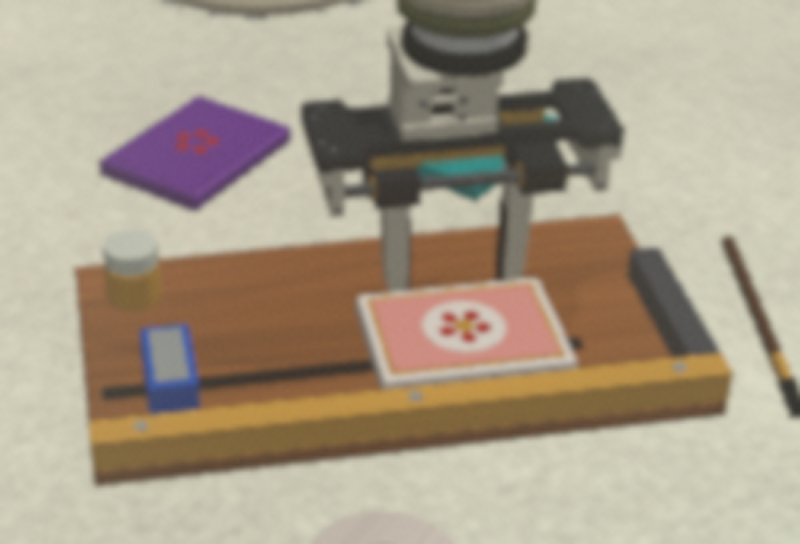

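The plaque is now nearly square: its far edge runs (383,382)–(575,365), just short of the fence. I continue gently to contact.

>>> drive_tool --pt "-0.025 0 0 0 0 0 0.65" --pt "-0.025 0 0 0 0 0 0.65" --pt "-0.025 0 0 0 0 0 0.65" --pt "-0.025 0 0 0 0 0 0.65" --pt "0 0 0 0 0 0 0.65"

```text
time_s: 4.8
ee_pos: [0.5665, 0.1133, 0.0346]
ee_rot: [-0.191, 3.134, 0.0]
contact_force: [-0.2, 0.8, 0.2]
finger_gap: 0.0605
grip_force: 0.0
```

>>> drive_tool --pt "-0.01 0 0 0 0 0 0.65" --pt "-0.01 0 0 0 0 0 0.65" --pt "0 0 0 0 0 0 0.65"

```text
time_s: 5.1
ee_pos: [0.5681, 0.1135, 0.0346]
ee_rot: [0.191, -3.135, 0.0]
contact_force: [-4.0, -0.7, 2.3]
finger_gap: 0.0602
grip_force: 1.8
```

```bash
python3 s.py
```

```text
t 5.1 board xy mm [-16.5  53.2] z 0.0346 y_t yaw-board -0.0001 tilt [ 8.e-04 -1.e-04 -1.e+00] F board [-4.06 -0.22] 2.34 q7 1.26 gap 0.0602
```

>>> drive_tool --pt "-0.01 0 0 0 0 0 0.65" --pt "-0.01 0 0 0 0 0 0.65" --pt "0 0 0 0 0 0 0.65"

```text
time_s: 5.4
ee_pos: [0.5683, 0.1134, 0.0344]
ee_rot: [0.191, -3.13, 0.002]
contact_force: [-11.2, -0.6, 7.9]
finger_gap: 0.0604
grip_force: 5.5
```

```bash
python3 s.py
```

```text
t 5.4 board xy mm [-16.4  53.1] z 0.0344 y_t yaw-board 0.0002 tilt [ 5.9e-03 -9.0e-04 -1.0e+00] F board [-11.17   0.81] 7.92 q7 1.26 gap 0.0604
```

Flush on the fence (11 N, position stuck). Back off, rise, shut the fingers and cross to the right side.

>>> drive_tool --pt "0.03 0 0 0 0 0 0.65" --pt "0.1 0 0 0 0 0 0.65" --pt "0 0 -0.2 0 0 0 0" --pt "0 0 -0.2 0 0 0 0" --pt "0 -0.2 0 0 0 0 0" --pt "0 -0.2 0 0 0 0 0" --pt "-0.12 -0.2 0 0 0 0 0" --pt "-0.12 -0.1 0 0 0 0 0" --pt "-0.12 0 0 0 0 0 0" --pt "-0.12 0 0 0 0 0 0" --pt "0 0 0 0 0 0 0" --pt "0 0 0 0 0 0 0"

```text
time_s: 6.6
ee_pos: [0.6365, 0.016, 0.0945]
ee_rot: [-0.191, 3.135, -0.0]
contact_force: [0.1, 0.7, 0.5]
finger_gap: 0.0008
grip_force: 0.0
```

```bash
python3 s.py
python3 - <<'E'
from h import *
f=eyes.grab_frame("scene");cv2.imwrite("pics/s3.png",cv2.resize(f["image"][160:330,240:490],None,fx=3.2,fy=3.2,interpolation=cv2.INTER_CUBIC));np.save("s3.npy",f,allow_pickle=True)
E
```

```text
t 6.6 board xy mm [ 39.5 -51.8] z 0.0945 y_t yaw-board -0.0001 tilt [-7.e-04 -0.e+00 -1.e+00] F board [0.14 0.65] 0.52 q7 1.44 gap 0.0008
```

View pics/s3.png

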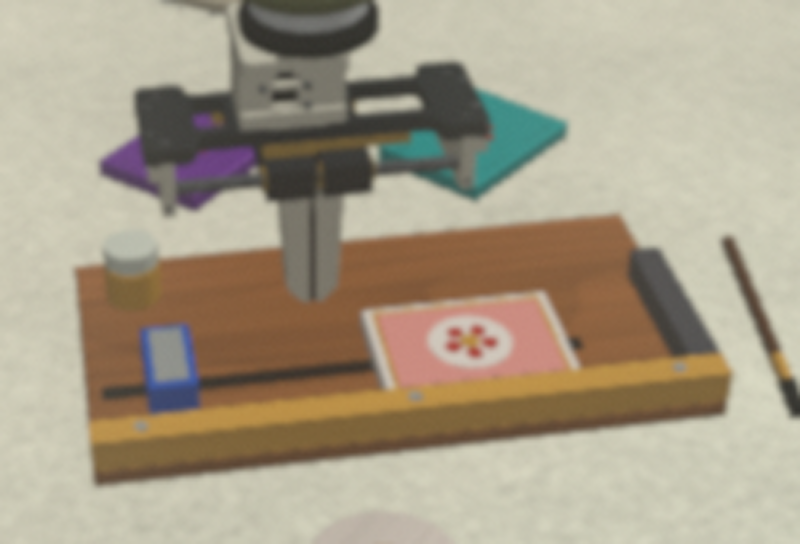

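The plaque lies flat along the fence, its near right corner at (362,310). The shut fingertips, at (313,295), hover right of it, clear of the clamp. Now lower and push left.

>>> drive_tool --pt "0 0 0.2 0 0 0 0" --pt "0 0 0.12 0 0 0 0" --pt "0 0 0.06 0 0 0 0" --pt "0 0 0.018 0 0 0 0" --pt "0 0.04 0 0 0 0 0" --pt "0 0.04 0 0 0 0 0" --pt "0 0.04 0 0 0 0 0" --pt "0 0.04 0 0 0 0 0" --pt "0 0.04 0 0 0 0 0" --pt "0 0.04 0 0 0 0 0" --pt "0 0.04 0 0 0 0 0" --pt "0 0.04 0 0 0 0 0" --pt "0 0.04 0 0 0 0 0" --pt "0 0.04 0 0 0 0 0" --pt "0 0.04 0 0 0 0 0" --pt "0 0 0 0 0 0 0"

```text
time_s: 8.25
ee_pos: [0.6285, 0.0827, 0.0353]
ee_rot: [-0.192, 3.135, 0.001]
contact_force: [-1.0, -0.4, 5.2]
finger_gap: 0.0005
grip_force: 2.3
```

```bash
python3 s.py
python3 - <<'E'
from h import *
f=eyes.grab_frame("scene");cv2.imwrite("pics/s4.png",cv2.resize(f["image"][160:330,240:490],None,fx=3.2,fy=3.2,interpolation=cv2.INTER_CUBIC))
E
```

```text
t 8.25 board xy mm [39.6 15.3] z 0.0353 y_t yaw-board 0.0006 tilt [-7.e-04  3.e-04 -1.e+00] F board [-1.08 -0.26] 5.22 q7 1.34 gap 0.0005
```

View pics/s4.png

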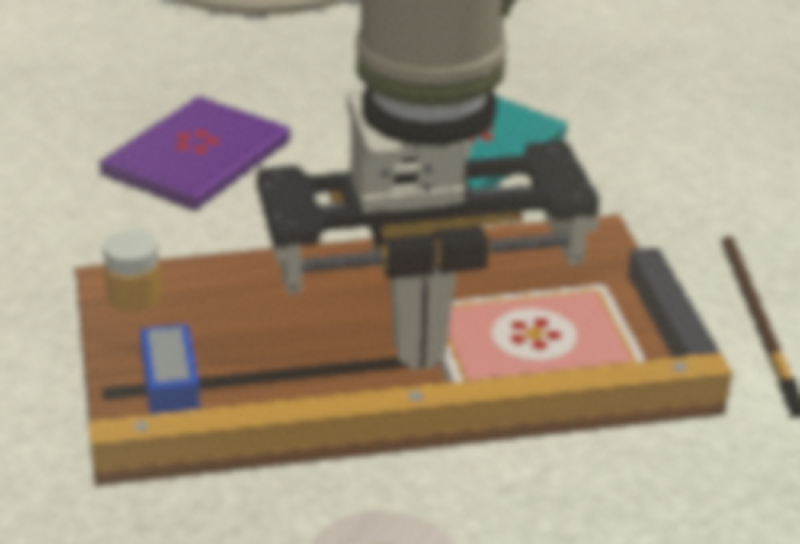

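The plaque slid left staying on the fence; its left edge is at about (643,358), roughly 20 mm short of the stop. I continue in small steps.

>>> drive_tool --pt "0 0.03 0 0 0 0 0" --pt "0 0.03 0 0 0 0 0" --pt "0 0.03 0 0 0 0 0" --pt "0 0 0 0 0 0 0"

```text
time_s: 8.7
ee_pos: [0.6269, 0.0956, 0.0353]
ee_rot: [-0.192, 3.135, 0.0]
contact_force: [0.8, -2.2, 5.3]
finger_gap: 0.0
grip_force: 2.8
```

>>> drive_tool --pt "0 0.01 0 0 0 0 0" --pt "0 0.01 0 0 0 0 0" --pt "0 0.01 0 0 0 0 0" --pt "0 0 0 0 0 0 0"

```text
time_s: 9.1
ee_pos: [0.6264, 0.0993, 0.0353]
ee_rot: [-0.191, 3.135, -0.001]
contact_force: [1.0, -3.6, 5.9]
finger_gap: 0.0002
grip_force: 3.6
```

```bash
python3 s.py
```

```text
t 9.1 board xy mm [39.6 32. ] z 0.0353 y_t yaw-board -0.0005 tilt [-5.e-04 -5.e-04 -1.e+00] F board [ 0.55 -3.7 ] 5.89 q7 1.32 gap 0.0002
```

>>> drive_tool --pt "0 0.01 0 0 0 0 0" --pt "0 0.01 0 0 0 0 0" --pt "0 0 0 0 0 0 0"

```text
time_s: 9.4
ee_pos: [0.626, 0.1022, 0.0352]
ee_rot: [-0.191, 3.135, -0.001]
contact_force: [0.2, -4.6, 5.4]
finger_gap: 0.0002
grip_force: 3.6
```

```bash
python3 s.py
```

```text
t 9.4 board xy mm [39.5 35. ] z 0.0352 y_t yaw-board -0.0004 tilt [-4.e-04 -5.e-04 -1.e+00] F board [-0.33 -4.56] 5.38 q7 1.32 gap 0.0002
```

>>> drive_tool --pt "0 0.01 0 0 0 0 0" --pt "0 0.01 0 0 0 0 0" --pt "0 0 0 0 0 0 0"

```text
time_s: 9.7
ee_pos: [0.6256, 0.1052, 0.0353]
ee_rot: [-0.191, 3.135, -0.001]
contact_force: [0.4, -4.3, 6.2]
finger_gap: 0.0003
grip_force: 3.6
```

```bash
python3 s.py
```

```text
t 9.7 board xy mm [39.5 38. ] z 0.0353 y_t yaw-board -0.0005 tilt [-5.e-04 -5.e-04 -1.e+00] F board [-0.12 -4.34] 6.16 q7 1.31 gap 0.0003
```

>>> drive_tool --pt "0 0.01 0 0 0 0 0" --pt "0 0.01 0 0 0 0 0" --pt "0 0 0 0 0 0 0"

```text
time_s: 10.0
ee_pos: [0.6254, 0.1057, 0.0353]
ee_rot: [-0.188, 3.136, -0.005]
contact_force: [1.5, -10.4, 6.9]
finger_gap: 0.0004
grip_force: 6.2
```

```bash
python3 s.py
```

```text
t 10.0 board xy mm [39.4 38.5] z 0.0353 y_t yaw-board -0.0023 tilt [ 0.    -0.003 -1.   ] F board [  0.23 -10.54] 6.95 q7 1.31 gap 0.0004
```

Contact with the stop at 38.5 mm. Back off, rise and check.

>>> drive_tool --pt "0 0.01 0 0 0 0 0" --pt "0 0 0 0 0 0 0" --pt "0 -0.03 0 0 0 0 0" --pt "0 -0.08 0 0 0 0 0" --pt "0 0 -0.2 0 0 0 0" --pt "0 -0.2 -0.2 0 0 0 0" --pt "0 -0.2 0 0 0 0 0" --pt "0 0 0 0 0 0 0"

```text
time_s: 10.8
ee_pos: [0.6347, 0.0288, 0.0956]
ee_rot: [-0.183, 3.135, -0.003]
contact_force: [0.1, -1.0, 0.8]
finger_gap: 0.0003
grip_force: 0.0
```

```bash
python3 s.py
python3 - <<'E'
from h import *
f=eyes.grab_frame("scene");np.save("s5.npy",f,allow_pickle=True);a=cv2.resize(f["image"][238:292,350:470],None,fx=6,fy=6,interpolation=cv2.INTER_CUBIC)
g=eyes.grab_frame("top");np.save("t5.npy",g,allow_pickle=True);b=cv2.resize(g["image"][190:240,215:335],None,fx=5,fy=5,interpolation=cv2.INTER_CUBIC)
b=cv2.copyMakeBorder(b,0,0,0,120,0);cv2.imwrite("pics/s5.png",np.vstack([a,b]))
E
```

```text
t 10.8 board xy mm [ 39.3 -38.9] z 0.0956 y_t yaw-board -0.0053 tilt [-0.001  -0.0021 -1.    ] F board [-0.02 -0.97] 0.8 q7 1.42 gap 0.0003
```

View pics/s5.png

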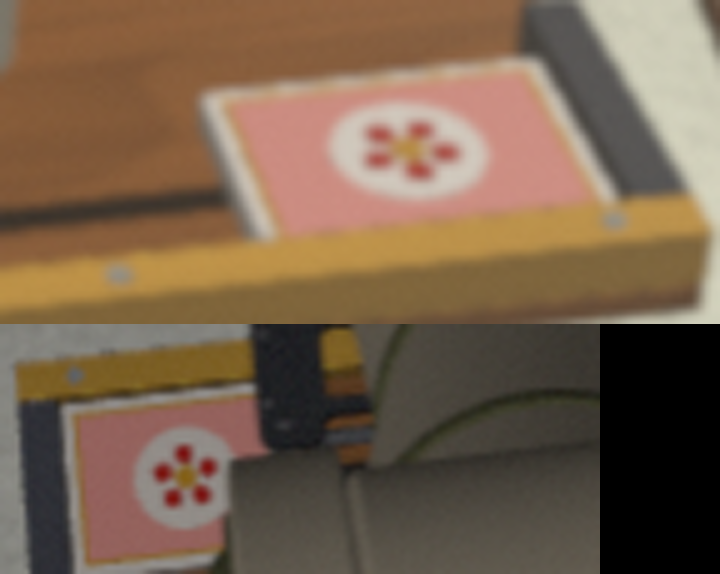

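The plaque sits in the corner: its left edge is along the stop (bottom crop (62,400)–(75,572)) and its far edge is at the fence. A light re-seating push on the near edge makes the fence contact sure.

>>> drive_tool --pt "0.14 0 0 0 0 -0.0034 0.65" --pt "0.14 0.1 0 0 0 0 0.65" --pt "0.14 0.25 0 0 0 0 0.65" --pt "0.14 0.25 0 0 0 0 0.65" --pt "0 0.25 0 0 0 0 0.65" --pt "0 0.145 0 0 0 0 0.65" --pt "0 0 0.2 0 0 0 0.65" --pt "0 0 0.12 0 0 0 0.65" --pt "0 0 0.06 0 0 0 0.65" --pt "0 0 0.022 0 0 0 0.65" --pt "0 0 0 0 0 0 0.65"

```text
time_s: 12.0
ee_pos: [0.5316, 0.1717, 0.0344]
ee_rot: [0.2, -3.134, -0.0]
contact_force: [-0.5, 0.5, -1.0]
finger_gap: 0.0603
grip_force: 0.0
```

```bash
python3 s.py
```

```text
t 12.0 board xy mm [-45.7 115.5] z 0.0344 y_t yaw-board 0.0056 tilt [ 7.e-04  1.e-04 -1.e+00] F board [-0.43  0.59] -0.98 q7 1.17 gap 0.0603
```

>>> drive_tool --pt "-0.06 0 0 0 0 0.0035 0.65" --pt "-0.06 0 0 0 0 0 0.65" --pt "-0.05 0 0 0 0 0 0.65" --pt "-0.015 0 0 0 0 0 0.65" --pt "-0.01 0 0 0 0 0 0.65" --pt "-0.01 0 0 0 0 0 0.65" --pt "0 0 0 0 0 0 0.65"

```text
time_s: 12.7
ee_pos: [0.5608, 0.1748, 0.0345]
ee_rot: [0.191, -3.133, 0.001]
contact_force: [-4.7, -0.3, 4.4]
finger_gap: 0.0601
grip_force: 2.6
```

>>> drive_tool --pt "-0.01 0 0 0 0 0 0.65" --pt "0 0 0 0 0 0 0.65"

```text
time_s: 12.9
ee_pos: [0.5608, 0.1748, 0.0344]
ee_rot: [0.191, -3.13, 0.002]
contact_force: [-7.9, -0.1, 6.5]
finger_gap: 0.0602
grip_force: 4.4
```

```bash
python3 s.py
```

```text
t 12.9 board xy mm [-16.3 114.9] z 0.0344 y_t yaw-board 0.0001 tilt [ 0.0056 -0.0012 -1.    ] F board [-7.83  0.87] 6.55 q7 1.18 gap 0.0602
```

Flush at −16.3 again. Now over to the right of the clamp block, fingers shut.

>>> drive_tool --pt "0.03 0 0 0 0 0 0.65" --pt "0.09 0 0 0 0 0 0.65" --pt "0 0 -0.25 0 0 0 0" --pt "0 0 -0.25 0 0 0 0" --pt "-0.05 -0.25 0 0 0 0 0" --pt "-0.06 -0.25 0 0 0 0 0" --pt "-0.06 -0.25 0 0 0 0 0" --pt "-0.06 -0.25 0 0 0 0 0" --pt "-0.06 -0.25 0 0 0 0 0" --pt "-0.06 -0.25 0 0 0 0 0" --pt "-0.06 -0.25 0 0 0 0 0" --pt "-0.05 -0.25 0 0 0 0 0" --pt "0 0 0 0 0 0 0" --pt "0 0 0 0 0 0 0"

```text
time_s: 14.3
ee_pos: [0.651, -0.1174, 0.1094]
ee_rot: [-0.187, 3.135, -0.0]
contact_force: [-0.1, -1.1, 0.1]
finger_gap: 0.0001
grip_force: 0.0
```

```bash
python3 s.py
```

```text
t 14.3 board xy mm [  37.6 -186. ] z 0.1094 y_t yaw-board -0.0026 tilt [-5.e-04 -2.e-04 -1.e+00] F board [-0.25 -1.12] 0.14 q7 1.64 gap 0.0001
```

>>> drive_tool --pt "0.017 0 0.2 0 0 0 0" --pt "0 0 0.15 0 0 0 0" --pt "0 0 0.08 0 0 0 0" --pt "0 0 0.045 0 0 0 0" --pt "0 0.05 0 0 0 0 0" --pt "0 0.06 0 0 0 0 0" --pt "0 0.06 0 0 0 0 0" --pt "0 0.06 0 0 0 0 0" --pt "0 0.08 0 0 0 0 0" --pt "0 0.08 0 0 0 0 0" --pt "0 0.08 0 0 0 0 0" --pt "0 0.08 0 0 0 0 0" --pt "0 0.08 0 0 0 0 0" --pt "0 0.08 0 0 0 0 0" --pt "0 0.08 0 0 0 0 0" --pt "0 0.08 0 0 0 0 0" --pt "0 0.08 0 0 0 0 0" --pt "0 0.06 0 0 0 0 0" --pt "0 0.04 0 0 0 0 0" --pt "0 0 0 0 0 0 0"

```text
time_s: 16.3
ee_pos: [0.6288, 0.0413, 0.0382]
ee_rot: [0.193, -3.135, -0.001]
contact_force: [-0.1, 0.2, 0.3]
finger_gap: 0.0008
grip_force: 0.0
```

```bash
python3 s.py
```

```text
t 16.3 board xy mm [ 34.9 -25.8] z 0.0382 y_t yaw-board 0.0013 tilt [ 7.e-04  7.e-04 -1.e+00] F board [-0.08  0.18] 0.26 q7 1.42 gap 0.0008
```

>>> drive_tool --pt "0 0.03 0 0 0 0 0" --pt "0 0.03 0 0 0 0 0" --pt "0 0.03 0 0 0 0 0" --pt "0 0.03 0 0 0 0 0" --pt "0 0.03 0 0 0 0 0" --pt "0 0.02 0 0 0 0 0" --pt "0 0.02 0 0 0 0 0" --pt "0 0 0 0 0 0 0"

```text
time_s: 17.1
ee_pos: [0.6258, 0.0689, 0.0384]
ee_rot: [-0.192, 3.135, 0.001]
contact_force: [0.1, 0.8, -0.3]
finger_gap: 0.0007
grip_force: 0.0
```

>>> drive_tool --pt "0 0.01 0 0 0 0 0" --pt "0 0.01 0 0 0 0 0" --pt "0 0.01 0 0 0 0 0" --pt "0 0 0 0 0 0 0"

```text
time_s: 17.5
ee_pos: [0.6256, 0.0726, 0.0385]
ee_rot: [-0.191, 3.135, -0.0]
contact_force: [0.7, -1.6, -0.3]
finger_gap: 0.0006
grip_force: 0.9
```

```bash
python3 s.py
```

```text
t 17.5 board xy mm [35.5  5.6] z 0.0385 y_t yaw-board -0.0003 tilt [-6.e-04 -1.e-04 -1.e+00] F board [ 0.48 -1.67] -0.33 q7 1.38 gap 0.0006
```

>>> drive_tool --pt "0 0.01 0 0 0 0 0" --pt "0 0.01 0 0 0 0 0" --pt "0 0 0 0 0 0 0"

```text
time_s: 17.8
ee_pos: [0.6255, 0.0733, 0.0385]
ee_rot: [-0.188, 3.135, -0.004]
contact_force: [2.1, -7.3, -0.0]
finger_gap: 0.0006
grip_force: 4.2
```

>>> drive_tool --pt "0 0.01 0 0 0 0 0" --pt "0 0 0 0 0 0 0"

```text
time_s: 18.0
ee_pos: [0.6254, 0.0733, 0.0385]
ee_rot: [-0.186, 3.136, -0.006]
contact_force: [2.5, -11.5, 0.7]
finger_gap: 0.0006
grip_force: 6.0
```

```bash
python3 s.py
```

```text
t 18.0 board xy mm [35.5  6.3] z 0.0385 y_t yaw-board -0.0033 tilt [-3.0e-04 -3.7e-03 -1.0e+00] F board [  1.12 -11.73] 0.73 q7 1.37 gap 0.0006
```

Firm stop (about 11 N) against the plaque. Take the hand away and check.

>>> drive_tool --pt "0 -0.03 0 0 0 0 0" --pt "0 -0.1 0 0 0 0 0" --pt "0 0 -0.25 0 0 0 0" --pt "0 0 -0.25 0 0 0 0" --pt "0 0 -0.25 0 0 0 0" --pt "0 0 -0.25 0 0 0 0" --pt "0 -0.25 0 0 0 0 0" --pt "0 -0.25 0 0 0 0 0" --pt "0 -0.25 0 0 0 0 0" --pt "0 -0.25 0 0 0 0 0" --pt "0 -0.25 0 0 0 0 0" --pt "0 -0.25 0 0 0 0 0" --pt "0 -0.25 0 0 0 0 0" --pt "0 -0.25 0 0 0 0 0" --pt "0 -0.25 0 0 0 0 0" --pt "0 0 0 0 0 0 0" --pt "0 0 0 0 0 0 0"

```text
time_s: 19.7
ee_pos: [0.6675, -0.2785, 0.188]
ee_rot: [0.188, -3.136, -0.001]
contact_force: [-0.5, 0.3, -0.2]
finger_gap: 0.0006
grip_force: 0.0
```

```bash
python3 s.py
python3 - <<'E'
from h import *
f=eyes.grab_frame("scene");a=cv2.resize(f["image"][228:312,260:475],None,fx=3.7,fy=3.7,interpolation=cv2.INTER_CUBIC)
g=eyes.grab_frame("top");np.save("t6.npy",g,allow_pickle=True);b=cv2.resize(g["image"][182:250,210:335],None,fx=4,fy=4,interpolation=cv2.INTER_CUBIC)
b=cv2.copyMakeBorder(b,0,0,0,a.shape[1]-b.shape[1],0);cv2.imwrite("pics/s6.png",np.vstack([a,b]))
E
```

```text
t 19.7 board xy mm [  34.4 -348. ] z 0.188 y_t yaw-board -0.0023 tilt [ 2.e-04  6.e-04 -1.e+00] F board [-0.48  0.41] -0.19 q7 1.93 gap 0.0006
```

View pics/s6.png

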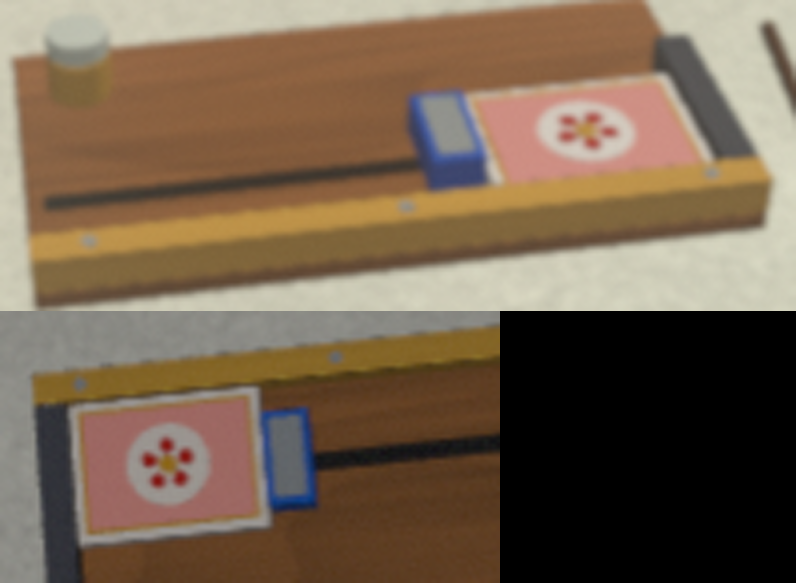

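The plaque is flush with the fence and stop (bottom crop (70,400)–(265,520)). The clamp's left face, at about x = 263, touches its right edge, and the pot is unmoved. Handing in.

```bash
python3 -c "
from bench import robot
print(robot.close_job())"
```

```text
the job is handed in; nothing more can be done
None
```

The plaque is seated square against the fence and end stop, the clamp block touches it, the hand is well clear, and the job was handed in at about 20 s; the verdict was not returned.

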